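# Slide a spacer block along the rail into the jig's corner

### The job

Without picking it up, push the small flat metal block that lies on the dark jig plate flat against the plate's long rail first, well short of the pocket. Then slide it along, keeping it against the rail, into the corner pocket until it is fully home against the end stop, and take the hand away. Leave the tape roll, the tall block and the tweezers where they are.

Things in the scene. Friction and masses are not known exactly. Their poses are not given: they have to be found in the camera images.
- corner_jig: Corner jig fixed to the bench: dark plate 140 x 270 x 6 mm (own x, y, z), origin at the centre of its underside; position and yaw vary. An aluminium rail runs along its whole far (+x) edge, an end stop across its +y end. With a low cheek opposite the rail they form the corner pocket. The rest of the plate is bare.
- rail_face (a point): Middle of the rail's face toward the block, at plate height, jig frame (54, 0, 6) mm. The rail is straight along the jig's y, 16 mm thick, its top 22 mm above the bench.
- pocket_mouth (a point): Middle of the pocket's mouth, jig frame (34.25, 83, 6) mm. The pocket is 39.5 mm wide (rail to cheek) and 38 mm deep along +y, to the end stop's face at y = 121 mm (stop top 22 mm above the bench). The cheek is 12 mm thick, top 18 mm above the bench; from it a flared lead-in runs back to y = 57 mm, spreading toward -x as far as x = -10 mm.
- seat (a point): Where the block's origin lies when it is fully home: on the plate top, in the jig's frame (36.5, 90, 6) mm; axes parallel to the jig's.
- small_block: Small flat plain aluminium block 62 x 35 x 18 mm (its own x, y, z), about 0.1 kg, loose, lying on the jig plate; origin at the centre of its underside. Starts 30 to 65 mm from the home line (across the rail) and 110 to 175 mm from home along it, its long side (x) up to 26 degrees off the rail. At home the long side lies along the rail and 24 mm sticks out of the pocket.
- tape_roll: Bystander: roll of amber tape lying flat, 42 mm across, 13 mm high, beyond the end-stop end of the jig; origin under its centre. Loose.
- tall_block: Bystander: tall narrow metal clamp block 103 x 20 x 34 mm, behind the rail, on the bench; origin at its underside. Loose.
- tweezers: Bystander: steel tweezers 125 mm long, 14 mm wide, 10 mm high, on the bench beyond the open (-y) end of the jig; origin under the middle. Loose.

How it is judged:
On the way, in this order (a step that is already met when the one before it is completed fails the run):
1. the block is flat against the rail, well short of the pocket (x of small_block in the frame of seat above -0.003 m and angle between the x axis of small_block and the y axis of corner_jig, either way round below 0.08 rad and y of small_block in the frame of seat below -0.05 m), for 0.1 s.
2. the block is home in the corner pocket (x of small_block in the frame of seat above -0.004 m and y of small_block in the frame of seat above -0.004 m and angle between the x axis of small_block and the y axis of corner_jig, either way round below 0.08 rad), for 0.2 s.
At the end, for the whole second after the job is handed in: The block rests flat on the jig plate in the corner pocket, its origin within 4 mm of the home point along and across the rail, its long side within 0.08 rad of the rail, at rest (all of step 2 and x of small_block in the frame of seat below 0.004 m and y of small_block in the frame of seat below 0.004 m and z of small_block in the frame of seat below 0.003 m and angle between small_block's own z axis and vertical below 0.06 rad and linear speed of small_block below 0.01 m/s); the robot touches nothing.
It fails at once if the block is lifted or tipped (more than 8 mm off the plate, or 0.3 rad) (z of small_block in the frame of seat above 0.008 m or angle between small_block's own z axis and vertical above 0.3 rad).
It fails at once if the block leaves the rail by more than 8 mm in the last 75 mm of the way to the stop (y of small_block in the frame of seat above -0.075 m and x of small_block in the frame of seat below -0.008 m).
It fails at once if the tape roll is moved by more than 15 mm (distance of tape_roll from where it was at the start of the episode above 0.015 m).
It fails at once if the tall clamp block is moved by more than 15 mm (distance of tall_block from where it was at the start of the episode above 0.015 m).
It fails at once if the tweezers is moved by more than 15 mm (distance of tweezers from where it was at the start of the episode above 0.015 m).
It also fails if it takes over 42 s, if anything falls off the work surface, if the arm or the gripper's body presses on something with over 40 N, if the wrist force passes 120 N, or if a joint passes its speed limit or range.

### The arm

A 6-joint arm with a two-finger parallel gripper is mounted at the origin on a cart in front of the work surface, level with it; the furniture and walls round the work are solid. World frame = base frame: x ahead of the robot, y to its left, z up, the work surface at z = 0. Lengths are in m, angles in rad, forces in N, time in s.
With the tool pointing down it reaches from about 0.35 to 0.975 m from the base axis. Payload 4.9 kg.
Tool frame: the origin (TCP) lies at the very end of the fingers, on their centre line; the grasp point (between the pads) lies 19 mm behind it; z points along the fingers, y is the line along which they close (so a half turn about z gives the same grasp; the last joint's range is limited). The gripper opens to 85 mm and grips with 20 to 120 N. Pads are 22 mm wide; open, the fingers measure 114 mm over their backs; the gripper's body (76 mm by 85 mm) begins 54 mm behind the grasp point. The pads swing forward as they close: fully open they stand 13 mm farther back than shut.
Start: joints at [-1.384, 0.053, 1.613, -0, 1.476, -0.119], TCP at [0.188, -0.596, 0.197] pointing down, gripper open.
Joint ranges: [-3.01, 3.01], [-1.01, 2.22], [0.06, 2.58], [-1.02, 4.17], [0.09, 2.62], [-3.14, 3.14]. Speed limits (rad/s): [2.57, 2.57, 3.14, 3.14, 3.14, 3.14].

### API

Orientations are given as a unit quaternion [w, x, y, z].
In Python, from rig import goto, move_straight, set_joints, set_gripper, hold, ik, sense, capture, calibration, Unreachable, finish_job, recognise, masks_of, mark_of gives the robot as it stands. Calls block until the motion is done:
- goto(position, orientation): joint-space move of the TCP to a pose.
- move_straight(position, orientation=None, feed=0.15, contact_N=None): straight line of the TCP; orientation=None keeps the orientation; feed is the mean speed in m/s. With contact_N (N) it stops when the force on the tool has changed by that much, and returns True; else False.
- set_joints(angles): joint-space move.
- set_gripper(opening, grip_force=None): opening from 0.0 (shut) to 1.0 (fully open); grip_force is the grip in N (None keeps the last); returns when the fingers have stopped.
- hold(seconds).
- ik(position, orientation): joint angles nearest the present ones, or None.
- sense(): the state.
- capture(name): name is "scene" or "top" or "wrist"; returns (picture, depth): 400x640x3 uint8, red, green, blue; 400x640 float32, m along the optical axis (not along the pixel's ray), 0 where there is no reading.
- calibration(name): a dict with "fx", "fy", "cx", "cy" (pixels), "rvec" (rotation vector, rad) and "tvec" (3), from world to camera coordinates, as OpenCV has them. Camera axes: x right, y down, z forward; pixel columns grow to the right and rows downward; lengths in m; the calibration is good to about 2 mm. A picture is of the moment at which its call begins: read the wrist's pose just before it. calibration takes no time and is no camera call; for the wrist camera it gives the pose at the moment of the call.
A pose or a line that the arm cannot do raises Unreachable and nothing moves.
- finish_job(): hands the job in; it is judged then, once.
Trained networks look in the newest picture that a camera, given by its name, has taken for a name from the list of things; names that differ only in an ending like _2 or _b are one class to them, and where a whole thing is asked for, a point or a joint stands for the part that bears it (a point fixed in the world has none). Each returns a list of dicts, best first, with "conf" (0 to 1); they miss things now and then, are a little off and sometimes report something else, mostly with a low value. They report only what shows in the picture. A call takes as long as a camera call.
- recognise(target, camera): "point" ([row, column] in pixels, amid what is visible of it).
- masks_of(target, camera): "region" (400x640 bool, what is visible of it) and "point" ([row, column] in pixels, amid what is visible of it).
- mark_of(target, camera): "point" ([row, column] in pixels: a listed point, or the origin of a listed thing).
The state is a dict: "clock": time; "joints": joint angles; "dq": joint speeds; "tau": joint torques, N m; "tcp_pos": TCP position; "tool_rot": TCP orientation; "wrist_force": force on the tool from outside, world axes, zero at the start; "torque": the same for the moment, N m; "finger_gap": opening from 0.0 (shut) to 1.0 (fully open); "gripper_force": force on a finger pad.
Only numpy, scipy, OpenCV 4.12 (cv2) and the standard library are available. Lean on these libraries where they do the work, as an engineer would, in place of code of your own. Each camera call takes 0.05 s, during which the arm holds its last target. There are 200 camera calls.

## Working session

There is one attempt and no reset: what is moved stays moved. The work goes in short steps, each a Python script; the robot and the scene stay as the last script left them, time stands still between calls to the robot, and variables do not carry over. Pictures are saved under pics/ and viewed, at most 10 in all, crops included, and the job is handed in when it is done.

```bash
mkdir -p pics; ls
cat > h.py <<'E'
import numpy as np, cv2
from rig import *
def cam(n):
    c=calibration(n);R=cv2.Rodrigues(np.array(c["rvec"],float))[0];return c,R,np.array(c["tvec"],float).ravel()
def px2w(n,rc,z,cc=None):
    c,R,t=cc or cam(n);rc=np.atleast_2d(rc).astype(float)
    d=np.c_[(rc[:,1]-c["cx"])/c["fx"],(rc[:,0]-c["cy"])/c["fy"],np.ones(len(rc))]@R
    o=-R.T@t
    return o+d*((z-o[2])/d[:,2])[:,None]
def cloud(n,depth,cc=None):
    c,R,t=cc or cam(n);v,u=np.mgrid[:400,:640]
    p=np.stack([(u-c["cx"])/c["fx"]*depth,(v-c["cy"])/c["fy"]*depth,depth],-1)
    return (p-t)@R
def save(n,im): cv2.imwrite("pics/"+n,cv2.cvtColor(im,cv2.COLOR_RGB2BGR))
E
python3 - <<'E'
from h import *
s=sense();print(s["clock"],s["tcp_pos"],s["tool_rot"])
im,d=capture("top");save("top0.png",im);cc=cam("top")
np.savez("top0.npz",im=im,d=d)
for n in ["corner_jig","small_block","tape_roll","tall_block","tweezers","rail_face","pocket_mouth","seat"]:
    for m in mark_of(n,"top")[:2]:
        print(n,m["conf"],m["point"],px2w("top",m["point"],0.006 if n in("small_block","rail_face","pocket_mouth","seat") else 0)[0].round(4))
m=masks_of("small_block","top")
for q in m[:2]:
    P=cloud("top",d)[q["region"]];P=P[np.abs(P[:,2]-.024)<.006];print(q["conf"],len(P),P.mean(0),cv2.minAreaRect((P[:,:2]*1000).astype(np.float32)))
m=masks_of("corner_jig","top")
for q in m[:2]:
    P=cloud("top",d)[q["region"]];print(q["conf"],len(P),cv2.minAreaRect((P[:,:2]*1000).astype(np.float32)))
print(sense()["clock"])
E
```

```text
pics
0.0 [ 0.18804508 -0.59530755  0.19615351] [-1.03691299e-03  9.88329399e-01  1.52328337e-01 -4.11608020e-05]
corner_jig 0.84 [223.5, 293.9] [ 0.5188 -0.1359  0.    ]
corner_jig 0.55 [181.1, 306.8] [ 0.6246 -0.1671  0.    ]
small_block 0.96 [222.7, 305.9] [ 0.5204 -0.1655  0.006 ]
tape_roll 0.55 [223.1, 290.7] [ 0.5197 -0.1281  0.    ]
tape_roll 0.5 [234.7, 223.5] [0.4907 0.0358 0.    ]
tall_block 0.78 [179.3, 306.3] [ 0.6291 -0.1658  0.    ]
tall_block 0.74 [243.6, 379.0] [ 0.4702 -0.3446  0.    ]
tweezers 0.5 [243.6, 379.0] [ 0.4702 -0.3446  0.    ]
rail_face 0.56 [202.2, 294.6] [ 0.5708 -0.1374  0.006 ]
rail_face 0.45 [203.1, 257.4] [ 0.5681 -0.0462  0.006 ]
pocket_mouth 0.59 [205.8, 262.2] [ 0.5615 -0.0581  0.006 ]
seat 0.68 [204.6, 258.0] [ 0.5644 -0.0477  0.006 ]
0.76 334 [ 0.51567139 -0.16302571  0.02407268] ((515.73828125, -162.89529418945312), (32.16750717163086, 60.79084014892578), 18.544160842895508)
0.62 6153 ((521.3206176757812, -134.6442413330078), (278.1436767578125, 145.83123779296875), 83.451171875)
0.55
```

Run:
```python
from h import *
im=np.load("top0.npz")["im"];save("c0.png",cv2.resize(im[140:280,180:420],None,fx=3.2,fy=3.2,interpolation=cv2.INTER_CUBIC))
p=[0.50,-0.13,0.42];q=[0,1,0,0]
for a in (0,np.pi/2,-np.pi/2):
    print(a,ik(p,[0,np.cos(a/2),np.sin(a/2),0]))
c=calibration("wrist");R=cv2.Rodrigues(np.array(c["rvec"]))[0];print(c, -R.T@np.array(c["tvec"]).ravel())
```

```text
0 [-3.98491344e-01 -2.38532860e-01  1.52198497e+00 -4.44089210e-16
  1.85814054e+00  1.17230498e+00]
1.5707963267948966 [-3.98491344e-01 -2.38532860e-01  1.52198497e+00 -4.44089210e-16
  1.85814054e+00 -3.98491344e-01]
-1.5707963267948966 [-3.98491344e-01 -2.38532860e-01  1.52198497e+00 -4.44089210e-16
  1.85814054e+00  2.74310131e+00]
{'fx': 298.74742048061137, 'fy': 298.74742048061137, 'cx': 321.6669074152189, 'cy': 200.2519352400433, 'rvec': array([-2.35374019,  1.72598999,  0.23056505]), 'tvec': array([-0.62464478, -0.03374682,  0.37884045])} [ 0.25150808 -0.5757153   0.37434691]
```

View pics/c0.png

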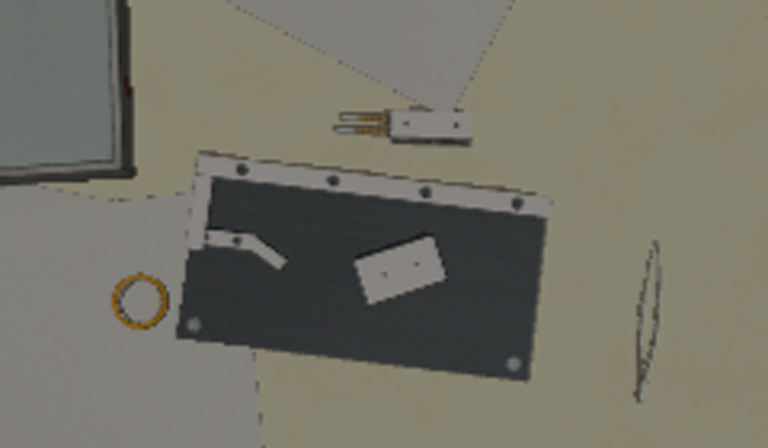

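The crop shows the rail along the top, the end stop at the left and the block mid-plate at crop (400,270). The tape is at (140,300), the tall block at (430,125) and the tweezers at (648,320). Next I'll take one closer look from above.

```bash
cat >> h.py <<'E'
def q_of(a): return [0,np.cos(a/2),np.sin(a/2),0]
E
python3 - <<'E'
from h import *
a=np.radians(-6.5)
goto([0.455,-0.12,0.22],q_of(a));hold(0.2)
cc=cam("wrist");im,d=capture("wrist");save("w1.png",im);np.savez("w1.npz",im=im,d=d,R=cc[1],t=cc[2])
for n in ["rail_face","pocket_mouth","seat","small_block"]:
    for m in mark_of(n,"wrist")[:1]: print(n,m["conf"],m["point"],px2w("wrist",m["point"],.006,cc)[0].round(4))
W=cloud("wrist",d,cc)
for q in masks_of("small_block","wrist")[:2]:
    P=W[q["region"]&(np.abs(W[...,2]-.024)<.006)];print(q["conf"],len(P),P.mean(0),cv2.minAreaRect((P[:,:2]*1000).astype(np.float32)))
# rail top: points at z~.022 in jig region not block
m=(np.abs(W[...,2]-.022)<.005)&(W[...,0]>.54)&(W[...,0]<.62)&(W[...,1]>-.28)&(W[...,1]<.02)
P=W[m];print("rail",len(P),np.c_[P[:,1].min(),P[:,1].max()],cv2.minAreaRect((P[:,:2]*1000).astype(np.float32)))
for y in np.arange(-.26,.01,.04):
    s=P[np.abs(P[:,1]-y)<.004]
    if len(s): print(y.round(2),s[:,0].min().round(4),s[:,0].max().round(4),np.median(s[:,2]).round(4))
print(sense()["clock"],sense()["tcp_pos"])
E
```

```text
rail_face 0.91 [73.1, 326.6] [ 0.5737 -0.1399  0.006 ]
pocket_mouth 0.98 [91.8, 257.7] [ 0.5622 -0.0531  0.006 ]
seat 0.59 [88.6, 253.8] [ 0.5664 -0.0489  0.006 ]
small_block 0.65 [117.8, 347.8] [ 0.5186 -0.1607  0.006 ]
0.91 1516 [ 0.51719664 -0.16138055  0.02449755] ((516.966552734375, -160.76858520507812), (34.989585876464844, 62.08163833618164), 18.647470474243164)
rail 4468 [[-0.27479497  0.00113142]] ((579.9464721679688, -136.823974609375), (79.7896957397461, 275.9363708496094), 0.018653787672519684)
-0.26 0.5584 0.5743 0.0224
-0.22 0.5631 0.5788 0.0225
-0.18 0.5401 0.6165 0.0229
-0.14 0.5724 0.6198 0.0224
-0.1 0.5771 0.5938 0.0224
-0.06 0.5819 0.5985 0.0223
-0.02 0.54 0.603 0.022
3.0167 [ 0.45499231 -0.12007876  0.21998212]
```

View pics/w1.png

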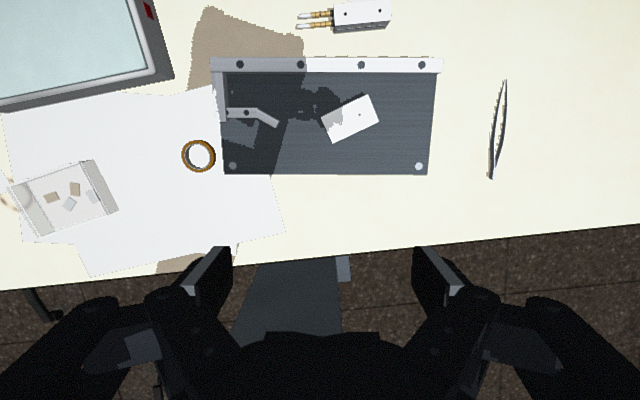

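The rail face fits a line with yaw −6.7°. The block sits at about (0.517, −0.161), 25° off the rail and roughly 116 mm short of home. I'll push it squarely to the rail with both half-open fingertips.

```bash
cat >> h.py <<'E'
A=np.radians(-6.7);XJ=np.array([np.cos(A),np.sin(A),0]);YJ=np.array([-np.sin(A),np.cos(A),0]);O=np.array([.519,-.1345,0]);Q=q_of(A)
def J(x,y,z): return list(O+x/1e3*XJ+y/1e3*YJ+np.array([0,0,z/1e3]))
def inv(p): d=np.array(p)-O;return (np.array([d@XJ,d@YJ,d[2]])*1e3).round(1)
def st(l=""):
    s=sense();print(l,round(s["clock"],2),"tcp_j",inv(s["tcp_pos"]),"F",np.round(s["wrist_force"],1),"gap",round(s["finger_gap"],3))
def look(name=None):
    hold(.15);cc=cam("wrist");im,d=capture("wrist");W=cloud("wrist",d,cc)
    if name: save(name,im)
    for q in masks_of("small_block","wrist")[:1]:
        P=W[q["region"]&(np.abs(W[...,2]-.024)<.005)];r=cv2.minAreaRect((P[:,:2]*1000).astype(np.float32))
        print("block",round(q["conf"],2),len(P),"jig",inv([r[0][0]/1e3,r[0][1]/1e3,0]),np.round(r[1],1),"ang",round(r[2]+6.7,1))
E
python3 - <<'E'
from h import *
set_gripper(0.28);goto(J(-52,-26.5,60),Q);st("above")
print(move_straight(J(-52,-26.5,10),Q,feed=.08,contact_N=8));st("down")
print(move_straight(J(16,-26.5,10),Q,feed=.045,contact_N=6));st("pushed")
look("w2.png")
E
```

```text
above 4.33 tcp_j [-51.1 -26.7  61.2] F [0.9 0.3 0. ] gap 0.28
False
down 5.11 tcp_j [-51.8 -26.6  10.1] F [0.1 0.6 0. ] gap 0.28
False
pushed 6.77 tcp_j [ 15.8 -26.5   9.9] F [0.7 0.3 0.5] gap 0.281
block 0.67 3411 jig [  1.4 -26.6   0. ] [35.7 61.9] ang 26.0
```

View pics/w2.png

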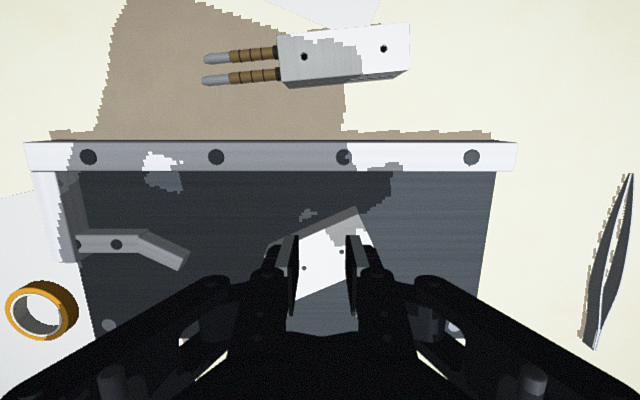

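The fingers stand over the block (about rows 235–300, columns 295 and 350) and it hasn't moved, so the tips must be higher than I assumed. I'll read their real height from the depth image.

Run:
```python
from h import *
cc=cam("wrist");im,d=capture("wrist");W=cloud("wrist",d,cc);c,R,t=cc
p=R@np.array(sense()["tcp_pos"])+t;print("tcp px row,col",p[1]/p[2]*c["fy"]+c["cy"],p[0]/p[2]*c["fx"]+c["cx"])
for r in range(232,312,8):
    print(r,[(cl,*inv(W[r,cl])) for cl in (280,293,297,320,350,356)])
st()
```

```text
tcp px row,col 228.22823596174908 322.24534389228927
232 [(280, np.float64(12.7), np.float64(0.5), np.float64(8.2)), (293, np.float64(12.1), np.float64(-7.7), np.float64(6.6)), (297, np.float64(13.4), np.float64(-10.5), np.float64(10.0)), (320, np.float64(18.9), np.float64(-25.2), np.float64(24.2)), (350, np.float64(18.9), np.float64(-42.6), np.float64(24.2)), (356, np.float64(18.7), np.float64(-46.2), np.float64(23.8))]
240 [(280, np.float64(7.8), np.float64(0.5), np.float64(9.5)), (293, np.float64(27.1), np.float64(-12.6), np.float64(55.5)), (297, np.float64(25.3), np.float64(-14.1), np.float64(51.2)), (320, np.float64(14.1), np.float64(-25.2), np.float64(24.5)), (350, np.float64(27.0), np.float64(-39.6), np.float64(55.4)), (356, np.float64(26.7), np.float64(-42.5), np.float64(54.6))]
248 [(280, np.float64(26.8), np.float64(-7.6), np.float64(64.0)), (293, np.float64(26.7), np.float64(-13.3), np.float64(63.8)), (297, np.float64(21.8), np.float64(-14.1), np.float64(52.9)), (320, np.float64(8.9), np.float64(-25.1), np.float64(24.3)), (350, np.float64(27.1), np.float64(-38.7), np.float
[... 2071 characters left out ...]
float64(76.3)), (297, np.float64(-23.4), np.float64(-10.9), np.float64(24.1)), (320, np.float64(-35.1), np.float64(-25.0), np.float64(6.0)), (350, np.float64(10.4), np.float64(-38.1), np.float64(76.2)), (356, np.float64(15.6), np.float64(-39.6), np.float64(84.1))]
304 [(280, np.float64(32.2), np.float64(-14.4), np.float64(113.6)), (293, np.float64(6.6), np.float64(-14.0), np.float64(76.2)), (297, np.float64(-41.4), np.float64(-9.0), np.float64(6.0)), (320, np.float64(-41.3), np.float64(-24.9), np.float64(6.2)), (350, np.float64(7.0), np.float64(-38.1), np.float64(76.9)), (356, np.float64(12.0), np.float64(-39.7), np.float64(84.2))]
 7.07 tcp_j [ 15.9 -26.5  10. ] F [ 0.2  0.9 -0.4] gap 0.279
```

The depth image puts the fingertips at z ≈ 50 mm while the reported TCP is at 10 mm. I'll find the true height by gently touching the bare plate beside the block.

Run:
```python
from h import *
move_straight(J(-54,-26.5,12),Q,feed=.12);st()
print(move_straight(J(-54,-26.5,-45),Q,feed=.03,contact_N=4));st("touch")
```

```text
7.8 tcp_j [-53.4 -26.7  12.4] F [ 0.2 -0.  -0.6] gap 0.279
True
touch 9.05 tcp_j [-54.1 -26.5 -27.9] F [-0.7  0.9  4.5] gap 0.279
```

The plate is touched at a reported TCP z of −28 mm, so the tips are about 34 mm short of it. I'll push at z = −23 mm, which is 5 mm above the plate.

Run:
```python
from h import *
move_straight(J(-54,-26.5,-23),Q,feed=.05)
print(move_straight(J(16,-26.5,-23),Q,feed=.045,contact_N=6));st("pushed")
look("w3.png");st()
```

```text
True
pushed 10.57 tcp_j [  7.8 -26.3 -23.6] F [ 0.7 -0.5 -0.1] gap 0.275
block 0.64 0 jig [-531.1   73.     0. ] [0. 0.] ang 6.7
 10.82 tcp_j [  6.9 -26.  -24.3] F [ 0.3 -0.3 -0.5] gap 0.284
```

View pics/w3.png

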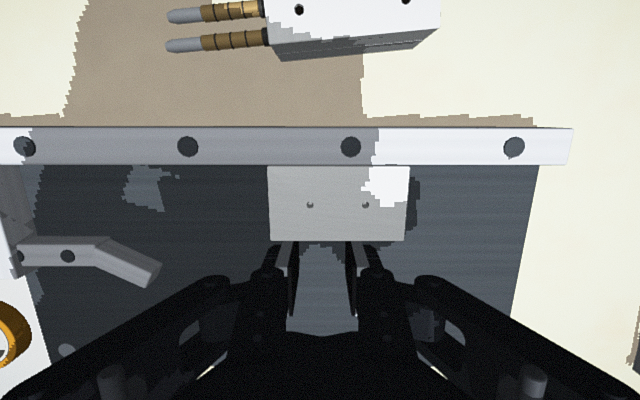

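The block now lies flat against the rail (columns 268–410, rows 165–240). Its centre is at jig y ≈ −34 mm, well short of the pocket. Next I'll go behind its free end with the gripper shut and slide it along the rail.

Run:
```python
from h import *
move_straight(J(-15,-26.5,-23),Q,feed=.1)
move_straight(J(-15,-30,20),Q,feed=.15)
set_gripper(0.0)
move_straight(J(33,-97,15),Q,feed=.2);st("above")
print(move_straight(J(33,-97,-40),Q,feed=.04,contact_N=4));st("touch")
z=inv(sense()["tcp_pos"])[2]+5
move_straight(J(33,-97,z),Q,feed=.05)
look("w4.png");st()
```

```text
above 12.56 tcp_j [ 32.4 -96.6  14.5] F [-0.2  1.  -1. ] gap 0.002
True
touch 13.55 tcp_j [ 32.6 -96.9 -27.8] F [0.1 0.9 5.5] gap 0.001
block 0.76 8754 jig [ 36.9 -32.3   0. ] [63.4 35.6] ang 90.1
 14.07 tcp_j [ 32.7 -96.9 -23.1] F [0.  0.7 0.5] gap 0.008
```

View pics/w4.png

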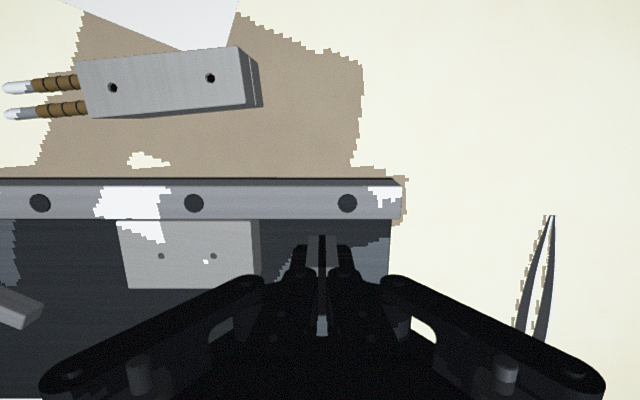

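The block is flush with the rail at jig (36.9, −32), and the shut fingers are behind its free end (columns 295–350). Now I'll slide it home.

Run:
```python
from h import *
z=-23
print(move_straight(J(34,0,z),Q,feed=.06,contact_N=8));st("mid")
look()
print(move_straight(J(35,56,z),Q,feed=.05,contact_N=8));st("end")
hold(.3);look("w5.png");st()
```

```text
False
mid 15.83 tcp_j [ 34.2   0.1 -23. ] F [-0.6  0.3 -0.6] gap -0.003
block 0.76 8010 jig [37.4 44.5  0. ] [63.6 36. ] ang 90.7
True
end 16.98 tcp_j [ 34.5  46.9 -23.1] F [-0.8 -4.4  2.1] gap -0.003
block 0.82 8086 jig [37.3 92.2  0. ] [62.9 35.7] ang 90.8
 17.52 tcp_j [ 33.3  46.9 -24.1] F [ 1.6 -1.7  0.9] gap -0.003
```

View pics/w5.png

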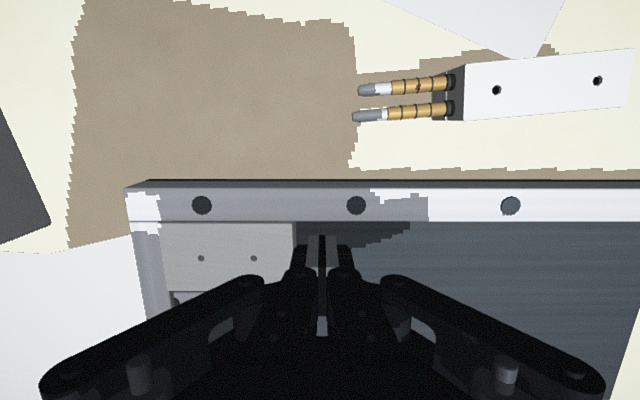

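The block's left edge (column 160) meets the end stop and its top edge the rail (row 222), and the push force rose there. I'll back the hand away and check.

Run:
```python
from h import *
move_straight(J(33,10,-23),Q,feed=.06)
move_straight(J(10,10,80),Q,feed=.2);look("w6.png");st()
im,d=capture("wrist");cc=cam("wrist")
for m in mark_of("small_block","wrist")[:1]: print(inv(px2w("wrist",m["point"],.006,cc)[0]))
# gap to stop: profile of heights along jig y at x=36
W=cloud("wrist",d,cc);Jx=(W-O)@XJ*1e3;Jy=(W-O)@YJ*1e3
m=(abs(Jx-30)<3)&(Jy>110)&(Jy<140)
for y in range(112,138,2):
    k=m&(abs(Jy-y)<1); print(y,(W[k][:,2]*1e3).min().round(1) if k.any() else None,end="; ")
```

```text
block 0.89 3614 jig [36.9 92.5  0. ] [63.6 35. ] ang 90.0
 19.22 tcp_j [ 9.  10.3 78.2] F [-0.1  0.3  0.8] gap 0.001
[36.7 89.   6. ]
112 23.6; 114 23.8; 116 23.4; 118 23.3; 120 23.9; 122 23.6; 124 21.6; 126 21.7; 128 22.0; 130 21.6; 132 21.7; 134 21.6; 136 21.5;
```

View pics/w6.png

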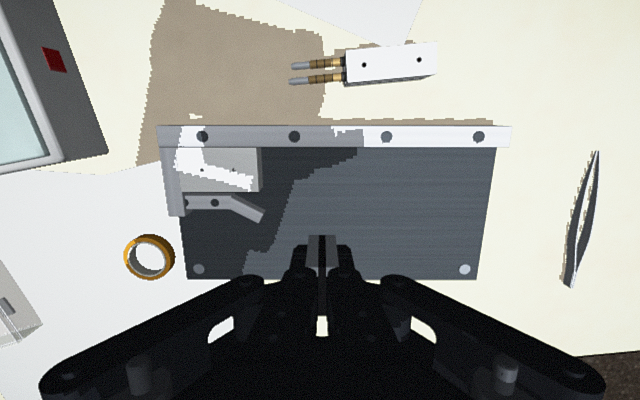

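The block sits flat in the corner with no gap to the stop (column 180) or the rail (row 147). The bystanders look undisturbed and the hand is clear.

```bash
python3 -c "
from h import *
hold(.3);print(finish_job());st()"
```

```text
the job is handed in; nothing more can be done
None
the job is handed in; nothing more can be done
```

I pushed the block flat against the rail, slid it along into the corner pocket against the end stop, took the hand clear and handed the job in at about 19.5 s; no verdict was shown, but the last picture shows no gap at the stop or rail and the bystanders look undisturbed.

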